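# Start the hob zone under the saucepan

### The job

Heat the covered saucepan: first switch the double hob on by pushing the raised, red-striped end of its white rocker all the way down, then push the blue key in front of the zone on which the saucepan stands fully in, and last press the green start key fully down, keep it down for about a second and let it come up. Press neither the red stop key nor the blue key of the zone with the plate of meringues, and leave the pan, the plate and everything else standing where they are: nothing is picked up.

Things in the scene. Friction and masses are not known exactly. Their poses are not given: they have to be found in the camera images.
- hob: fixed steel double induction hob, 420 x 600 x 60 mm high; origin: centre of its underside; x away from the robot, y left, z up. Ringed zones (210 mm) at x +60, y +150 (left) and -150 mm (right). Control strip along its -x edge, at x about -150 mm: blue keys at y +-150, white rocker at y 0, round green and red keys at y +-75 (which is where varies).
- mains (a joint): white mains rocker, 74 mm along the hob's x, 32 wide, V-shaped: two flat halves meet over the pivot (hob x -155, y 0, z 70 mm); one is raised by 0.30 rad while the other is level. Value in rad: 0 = off (far, red-striped half raised), 0.30 = on (far half level, its top 74 mm above the table). Starts at 0 to 0.03, stays where left; takes 0.08 N m, some 3.5 N at mains_on_end
- mains_on_end (a point): point on the top face of the rocker's far, red-striped half, 24 mm from the pivot, where to push; it moves with the rocker, about 7 mm down from off to on
- zone_left (a joint): blue square zone key, 34 x 34 mm, its top 16 mm above the hob's top, in front of the left cooking zone and joined to it by a blue line (left as seen from the robot, the hob's +y side). Value in m: 0 = out, 0.009 = fully in; it slides straight down with about 3 N of friction and stays where it is left.
- zone_left_top (a point): centre of the left blue key's top face; moves with the key
- zone_right (a joint): blue square zone key, 34 x 34 mm, its top 16 mm above the hob's top, in front of the right cooking zone and joined to it by a blue line (right as seen from the robot, the hob's -y side). Value in m: 0 = out, 0.009 = fully in; it slides straight down with about 3 N of friction and stays where it is left.
- zone_right_top (a point): centre of the right blue key's top face; moves with the key
- start (a joint): green round start key, 28 mm across, in a black collar 44 mm across and 12 mm high on the hob's strip; its top stands 6 mm above the collar (18 mm above the hob's top). Value in m: 0 = up, 0.006 = fully down; a spring (1.5 N at first, 5 N fully down) brings it back up.
- start_top (a point): centre of the green key's top face; moves with the key
- stop (a joint): red round stop key, same size and spring as the green one, on the other side of the rocker; must not be pressed. Value in m: 0 = up, 0.006 = down
- stop_top (a point): centre of the red key's top face
- saucepan: covered steel saucepan, 180 mm across, lid rim 66 mm and black lid knob 103 mm above its foot, two black loop handles reaching 113 mm from its axis along its +-y; it stands loose on the left or the right cooking zone. Origin at the centre of its foot, z up
- meringue_plate: white plate, 190 mm across, with white, pink and yellow meringues (38 mm high in all), loose on the other cooking zone. Origin at the centre of its foot
- nozzle: steel piping nozzle, a cone 28 mm across and 42 mm high, standing loose on the left end of the hob's strip. Origin at the centre of its foot
- ramekin: small white ceramic cup, 60 mm across and 32 mm high, standing loose on the right end of the hob's strip. Origin at the centre of its foot
- mixing_bowl: steel mixing bowl with a wooden spoon in it, 216 mm across, 150 mm high (spoon to 230 mm), loose on the table to the left. Origin at the centre of its foot
- sugar_jar: glass jar with a yellow lid, 80 mm across, 100 mm high, loose on the table in front of the hob, to the left. Origin at the centre of its foot
- thermometer: probe thermometer, 200 mm long and 16 mm high, black handle and steel probe, lying loose on the table in front of the hob, to the right. Origin near its middle, on the table; probe along its +x

How it is judged:
On the way, in this order (a step that is already met when the one before it is completed fails the run):
1. the rocker is switched on (value of joint mains above 0.25 rad), for 0.1 s.
2. the blue key in front of the saucepan's zone is fully in (((y of saucepan in the frame of hob above 0 m and value of joint zone_left above 0.007 m) or (y of saucepan in the frame of hob below 0 m and value of joint zone_right above 0.007 m))), for 0.1 s.
3. the green start key is held fully down (value of joint start above 0.0045 m), for 0.5 s.
At the end, for the whole second after the job is handed in: rocker on (over 0.25 of 0.30 rad), the blue key of the saucepan's zone in (over 7 of 9 mm) and the other blue key out (under 3 mm), green and red keys up (within 1.5 mm), and every loose thing at rest within 20 mm of where it stood (value of joint mains above 0.25 rad and ((y of saucepan in the frame of hob above 0 m and value of joint zone_left above 0.007 m) or (y of saucepan in the frame of hob below 0 m and value of joint zone_right above 0.007 m)) and value of joint each of start, stop below 0.0015 m and ((y of saucepan in the frame of hob above 0 m and value of joint zone_right below 0.003 m) or (y of saucepan in the frame of hob below 0 m and value of joint zone_left below 0.003 m)) and distance of each of saucepan, meringue_plate, nozzle, ramekin, mixing_bowl, sugar_jar, thermometer from where it was at the start of the episode below 0.02 m and linear speed of each of saucepan, meringue_plate, nozzle, ramekin, mixing_bowl, sugar_jar, thermometer below 0.02 m/s); the robot touches nothing.
It fails at once if a blue key is pushed in before the hob is switched on (value of joint any of zone_left, zone_right above 0.004 m and value of joint mains below 0.2 rad).
It fails at once if the green key is pressed before the hob is on and the saucepan's zone is chosen (value of joint start above 0.003 m and not (value of joint mains above 0.25 rad and ((y of saucepan in the frame of hob above 0 m and value of joint zone_left above 0.007 m) or (y of saucepan in the frame of hob below 0 m and value of joint zone_right above 0.007 m)))).
It fails at once if the blue key of the zone with the plate is pushed in ((y of saucepan in the frame of hob above 0 m and value of joint zone_right above 0.004 m) or (y of saucepan in the frame of hob below 0 m and value of joint zone_left above 0.004 m)).
It fails at once if the red stop key is pressed (value of joint stop above 0.003 m).
It fails at once if the saucepan, the plate or another loose thing is lifted, tipped, or shifted by more than 20 mm (distance of any of saucepan, meringue_plate, nozzle, ramekin, mixing_bowl, sugar_jar, thermometer from where it was at the start of the episode above 0.02 m or angle between any of saucepan, meringue_plate, nozzle, ramekin, mixing_bowl, sugar_jar, thermometer's own z axis and vertical above 0.3 rad).
It also fails if it takes over 48 s, if anything falls off the work surface, if the arm or the gripper's body presses on something with over 40 N, if the wrist force passes 120 N, or if a joint passes its speed limit or range.

### The arm

A 6-joint arm with a two-finger parallel gripper is mounted at the origin on the work surface. World frame = base frame: x ahead of the robot, y to its left, z up, the work surface at z = 0. Lengths are in m, angles in rad, forces in N, time in s.
With the tool pointing down it reaches from about 0.3 to 0.75 m from the base axis. Payload 8.5 kg.
Tool frame: the origin (TCP) lies on the centre line of the jaws, within the pads' length; the fingertips stand 11 mm ahead of it and the grasp point (between the pads) lies 8 mm behind it; z points along the fingers, y is the direction in which the jaws open and shut (so a half turn about z gives the same grasp; the last joint's range is limited). The gripper opens to 85 mm and grips with 20 to 120 N. Pads are 22 mm wide; open, the fingers measure 114 mm over their backs; the gripper's body (76 mm by 85 mm) begins 54 mm behind the grasp point. The pads swing forward as they close: fully open they stand 13 mm farther back than shut.
Start: joints at [-1.462, 0.381, 1.297, -0, 1.464, -0.215], TCP at [0.175, -0.521, 0.212] pointing down, gripper open.
Joint ranges: [-3.11, 3.11], [-0.89, 2.33], [0.22, 2.48], [-1.42, 4.56], [0.17, 2.85], [-2.88, 2.88]. Speed limits (rad/s): [2.39, 2.39, 3.14, 3.14, 3.14, 3.14].

### API

Orientations are given as a unit quaternion [x, y, z, w].
In Python, from plant import arm gives the robot as it stands.
- The arm moves only by the tool play_rows, never from a script. Its argument "plan" is a list of rows, each a list of 4 numbers: the shift along the tool's x, y, z in m, then the turn about the tool's z in degrees. A call has 1 to 20 rows; each row shifts and turns the commanded pose from where the row before left it, along the tool's axes as they then stand; what a row does not reach is not made up. A row lasts 1/8 s, in which the tool goes at most 62.5 mm and 10.7 degrees, less where a joint would pass 70% of its speed; a pose out of reach is approached as far as the arm can. A call with a gripper value outside its range is refused whole. "jaw" is the opening, from 0 (shut) to 1 (fully open), set as the call begins (left out, the last holds). The fingers move at their own pace and stop on an object; "newtons" is the grip in N (left out, the last holds). Time passes only in rows, so rows that do not move let the fingers close. It gives the time, the measured TCP pose, the force and the opening at its end, in the units of the state.
- arm.get_state(): the state, without advancing time (a new reading comes with each control period).
- arm.read_camera(name): name is "scene" or "side" or "wrist"; returns a dict with "image" (480x640x3 uint8, red, green, blue), "fx", "fy", "cx", "cy" (pixels), "dist_coeffs" ([k1, k2, p1, p2, k3] as OpenCV has them; the pictures are not rectified), "rvec" (rotation vector, rad) and "tvec" (3), from world to camera coordinates, as OpenCV has them. Camera axes: x right, y down, z forward; pixel columns grow to the right and rows downward; lengths in m; the calibration is good to about 2 mm. A picture is of the moment at which its call begins. There is no depth.
- arm.sign_off(): hands the job in, once; it reports no verdict.
The state is a dict: "t": time; "joints": joint angles; "joint_vel": joint speeds; "joint_torque": joint torques, N m; "eef_pos": TCP position; "ee_rot": TCP orientation; "contact_force": force on the tool from outside, world axes, zero at the start; "ft_torque": the same for the moment, N m; "opening": finger opening in m.
Only numpy, scipy, OpenCV 4.12 (cv2) and the standard library are available. Lean on these libraries where they do the work, as an engineer would, in place of code of your own. Each camera call takes 0.05 s, during which the arm holds its last target. There are 200 camera calls.

## Working session

There is one attempt and no reset: what is moved stays moved. The work goes in short steps, Python scripts to look and compute and a tool call to move; the robot and the scene stay as the last step left them, time stands still between calls to the robot, and variables do not carry over. Pictures are saved under pics/ and viewed, about 8 in all and at most 12, crops included, and the job is handed in when it is done.

Besides the shell and the picture viewer there is one more tool, called after "Emit:" as name(argument=value, ...), one argument or row to a line, values as JSON. play_rows: Moves the arm, as the interface text tells. Its arguments: {"type":"object","properties":{"plan":{"type":"array","items":{"type":"array","items":{"type":"number"}}},"jaw":{"type":"number"},"newtons":{"type":"number"}},"required":["plan"]}

```bash
mkdir -p pics
cat > h.py <<'E'
import numpy as np,cv2
from plant import arm
def cam(n,f=None):
    c=arm.read_camera(n)
    if f: cv2.imwrite('pics/'+f,c['image'][:,:,::-1])
    return c
def ray(c,uv):
    K=np.array([[c['fx'],0,c['cx']],[0,c['fy'],c['cy']],[0,0,1.]])
    p=cv2.undistortPoints(np.array([[uv]],float),K,np.array(c['dist_coeffs'],float))[0,0]
    R=cv2.Rodrigues(np.array(c['rvec'],float))[0]
    return -R.T@np.array(c['tvec'],float).ravel(), R.T@np.array([p[0],p[1],1])
def onz(c,uv,z):
    o,d=ray(c,uv); return o+d*(z-o[2])/d[2]
def blobs(c,name,lo,hi,minA=30):
    h=cv2.cvtColor(c['image'],cv2.COLOR_RGB2HSV); m=cv2.inRange(h,lo,hi)
    n,l,s,ce=cv2.connectedComponentsWithStats(m)
    return [(s[i,4],s[i,:4].tolist(),ce[i].round(1)) for i in range(1,n) if s[i,4]>=minA]
E
python3 - <<'E'
from h import *
for n in('scene','side'):
    c=cam(n,n+'0.png'); print(n,-cv2.Rodrigues(np.array(c['rvec'],float))[0].T@np.array(c['tvec']).ravel())
    for nm,lo,hi in(('blue',(100,100,50),(130,255,255)),('green',(40,100,40),(85,255,255)),('red',(0,140,60),(8,255,255))):
        for b in blobs(c,nm,lo,hi): print(nm,b,onz(c,b[2],.077).round(3))
s=arm.get_state();print(s['t'],s['eef_pos'],s['ee_rot'])
E
```

```text
scene [ 1.11765764 -0.1377324   1.11059352]
blue (np.int32(183), [284, 222, 18, 16], array([292.4, 229.4])) [0.46  0.078 0.077]
blue (np.int32(225), [172, 271, 19, 17], array([180.8, 279. ])) [ 0.481 -0.219  0.077]
blue (np.int32(34), [189, 297, 7, 12], array([192., 304.])) [ 0.555 -0.213  0.077]
blue (np.int32(194), [464, 391, 17, 25], array([470.7, 400.6])) [1.008 0.251 0.077]
blue (np.int32(1173), [437, 400, 60, 53], array([458.6, 432.9])) [1.051 0.193 0.077]
blue (np.int32(291), [474, 400, 24, 23], array([486.1, 413.1])) [1.042 0.266 0.077]
green (np.int32(121), [204, 259, 13, 12], array([209.9, 264.5])) [ 0.471 -0.144  0.077]
red (np.int32(430), [495, 0, 119, 50], array([546.9,  29.3])) [0.057 1.201 0.077]
red (np.int32(369), [511, 0, 109, 39], array([558.2,  22.1])) [0.041 1.262 0.077]
red (np.int32(1399), [528, 0, 99, 28], array([575.7,   9.2])) [0.007 1.367 0.077]
red (np.int32(104), [260, 235, 13, 11], array([266. , 239.8])) [0.461 0.006 0.077]
red (np.int32(845), [0, 316, 92, 164], array([ 64.5, 383.5])) [ 0.62  -0.504  0.077]
red (np.int32(217), [452, 391, 14, 36], array([
[... 674 characters left out ...]
d (np.int32(260), [57, 126, 67, 22], array([ 92.8, 138.2])) [-0.184  1.252  0.077]
red (np.int32(183), [60, 144, 67, 14], array([ 95.1, 149.6])) [-0.171  1.113  0.077]
red (np.int32(192), [64, 151, 68, 15], array([ 99.2, 157.7])) [-0.152  1.017  0.077]
red (np.int32(84), [444, 162, 8, 26], array([447.5, 170.4])) [1.125 0.333 0.077]
red (np.int32(6550), [0, 224, 54, 248], array([ 19.6, 321.9])) [-0.33   0.073  0.077]
red (np.int32(60), [315, 259, 10, 8], array([319.8, 262.5])) [ 0.464 -0.     0.077]
red (np.int32(1371), [389, 373, 251, 107], array([487.3, 418. ])) [ 0.599 -0.589  0.077]
0.1 [ 0.17493602 -0.5211379   0.21118698] [ 9.86924281e-01  1.61183351e-01  2.35729206e-05 -6.25048537e-04]
```

View pics/scene0.png

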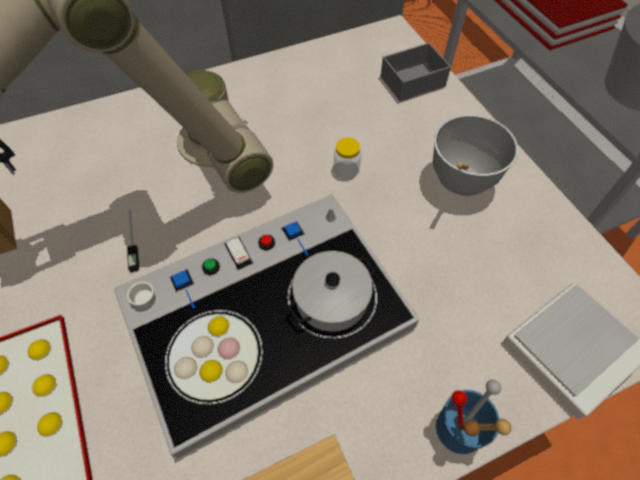

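View pics/side0.png

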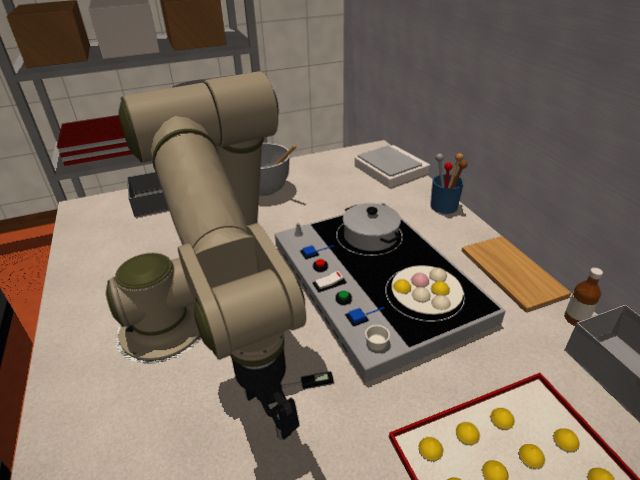

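The saucepan is on the left zone (pan at px 332,290 in scene) and the plate on the right. The green key (210,264) is to the right of the rocker, the red one (266,240) to its left. So the targets are the rocker, the left blue key (292,229), then green. Next I'll go above the rocker with shut jaws and look with the wrist camera.

Emit:
play_rows(
  plan=[
    [0.0366,-0.031,0,0],
    [0.0366,-0.031,0,0],
    [0.0366,-0.031,0,0],
    [0.0366,-0.031,0,0],
    [0.0366,-0.031,0,0],
    [0.0366,-0.031,0,0],
    [0.0366,-0.031,0,0],
    [0.0366,-0.031,0,0],
    [0.0366,-0.031,0,0],
    [0.0366,-0.031,0,0],
    [0.0366,-0.031,0,0],
    [0,0,0,7.2],
    [0,0,0,7.2],
    [0,0,0,0],
  ],
  jaw=0,
  newtons=40,
)

```text
t: 1.85
eef_pos: [0.448, -0.0699, 0.2115]
ee_rot: [0.999, 0.037, -0.0, -0.0]
contact_force: [0.5, 0.3, 0.5]
opening: 0.0
```

Run:
```python
from h import *
c=cam('wrist','w1.png'); s=arm.get_state();print(s['t'],s['eef_pos'],s['ee_rot'],s['opening'],s['contact_force'])
for nm,lo,hi in(('blue',(100,100,50),(130,255,255)),('green',(40,100,40),(85,255,255)),('red',(0,140,60),(8,255,255))):
    for b in blobs(c,nm,lo,hi): print(nm,b,onz(c,b[2],.077).round(4))
```

```text
1.9 [ 0.44803907 -0.06998142  0.21155166] [ 9.99296202e-01  3.75104887e-02 -2.31772072e-04 -9.73824351e-05] 0.000164362687015493 [-0.30239923 -0.18265983 -0.32892533]
blue (np.int32(369), [145, 100, 13, 68], array([151.3, 132. ])) [0.5119 0.0745 0.077 ]
blue (np.int32(364), [496, 102, 14, 67], array([502.2, 133.6])) [ 0.5318 -0.2091  0.077 ]
blue (np.int32(1709), [131, 180, 47, 40], array([154.3, 199.3])) [0.4568 0.0745 0.077 ]
blue (np.int32(1745), [475, 181, 48, 41], array([498.5, 200.7])) [ 0.4774 -0.2169  0.077 ]
green (np.int32(898), [398, 184, 35, 34], array([415.2, 200.6])) [ 0.472 -0.146  0.077]
red (np.int32(162), [314, 171, 27, 6], array([327. , 173.5])) [ 0.4889 -0.07    0.077 ]
red (np.int32(891), [221, 183, 35, 33], array([237.8, 198.8])) [0.4624 0.0034 0.077 ]
```

View pics/w1.png

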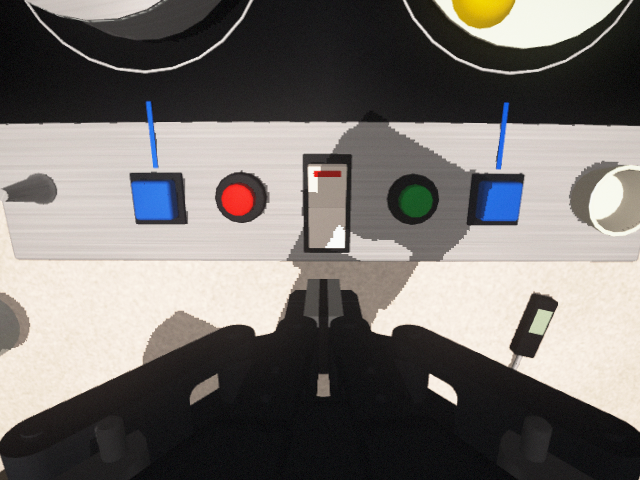

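Wrist view: rocker at px (327,205) with its red stripe at (327,173), red key (238,199), green (415,201), left blue (154,199). Nothing is in the way. Rocker target is x 0.486, y -0.070.

Emit:
play_rows(
  plan=[
    [0.019,0.0015,0,0],
    [0.019,0.0015,0,0],
    [0,0,0.03,0],
    [0,0,0.03,0],
    [0,0,0.03,0],
    [0,0,0.015,0],
    [0,0,0.005,0],
    [0,0,0.005,0],
    [0,0,0.005,0],
    [0,0,0.004,0],
    [0,0,0,0],
    [0,0,0,0],
  ],
)

```text
t: 3.4
eef_pos: [0.4864, -0.0703, 0.0879]
ee_rot: [0.999, 0.036, 0.0, 0.0]
contact_force: [-0.4, -0.7, 0.1]
opening: -0.0003
```

Emit:
play_rows(
  plan=[
    [0,0,0.0015,0],
    [0,0,0.0015,0],
    [0,0,0.001,0],
    [0,0,0,0],
    [0,0,0,0],
  ],
)

```text
t: 4.03
eef_pos: [0.4863, -0.0703, 0.0837]
ee_rot: [0.999, 0.036, 0.0, -0.0]
contact_force: [-0.9, 0.6, -0.7]
opening: -0.0002
```

Run:
```python
from h import *
cam('wrist','w2.png'); s=arm.get_state();print(s['eef_pos'],s['contact_force'],s['ft_torque'])
```

```text
[ 0.4863312  -0.07028515  0.08376967] [ 0.63292228 -0.11946485  1.19255235] [ 0.0055865  -0.0286599  -0.02663789]
```

View pics/w2.png

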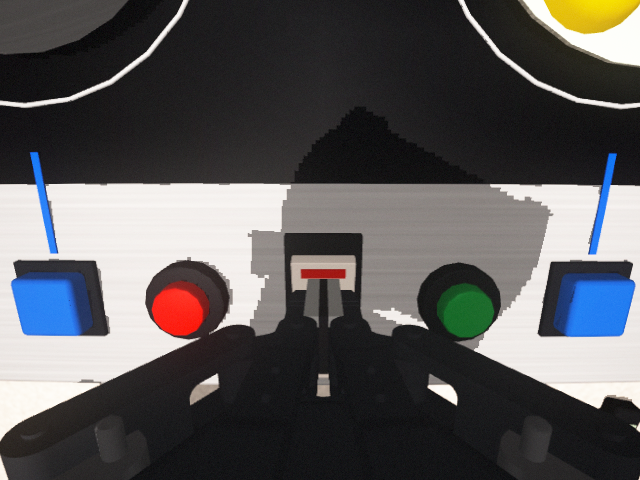

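Emit:
play_rows(
  plan=[
    [0,0,0.001,0],
    [0,0,0.001,0],
    [0,0,0.001,0],
  ],
)

```text
t: 4.45
eef_pos: [0.4863, -0.0703, 0.0806]
ee_rot: [0.999, 0.036, -0.0, -0.0]
contact_force: [-0.2, -0.4, 0.5]
opening: 0.0002
```

Emit:
play_rows(
  plan=[
    [0,0,0.001,0],
    [0,0,0.001,0],
    [0,0,0.001,0],
  ],
)

```text
t: 4.82
eef_pos: [0.4863, -0.0702, 0.0776]
ee_rot: [0.999, 0.036, 0.0, -0.0]
contact_force: [-0.0, -0.3, 0.1]
opening: -0.0002
```

Run:
```python
from h import *
a=cam('wrist')['image'][200:400,200:450]; c=cam('side')
b=c['image'][240:310,290:370]
s=arm.get_state();print(s['eef_pos'],s['contact_force'],s['ft_torque'])
o=np.hstack([cv2.resize(a,(400,320)),cv2.resize(b,(400,320))]);cv2.imwrite('pics/c3.png',o[:,:,::-1])
```

```text
[ 0.48623498 -0.07022931  0.07762001] [ 1.16549524  0.18217561 -0.22044281] [ 0.02065687 -0.0127986   0.00260382]
```

View pics/c3.png

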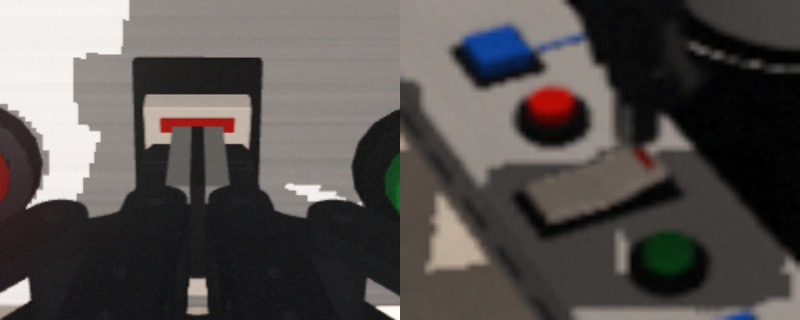

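Run:
```python
from h import *
c=cam('side'); w=cam('wrist')
def proj(c,P):
    K=np.array([[c['fx'],0,c['cx']],[0,c['fy'],c['cy']],[0,0,1.]])
    return cv2.projectPoints(np.array(P,float),np.array(c['rvec'],float),np.array(c['tvec'],float),K,np.array(c['dist_coeffs'],float))[0].reshape(-1,2)
P=[(.486,-.07,z) for z in(.0666,.074,.081,.09,.1)]+[(.462,-.0715,.074),(.457,.0775,.076),(.472,-.146,.078)]
p=proj(c,P);q=proj(w,P)
im=c['image'][235:315,290:380]; im=cv2.resize(im,None,fx=6,fy=6,interpolation=cv2.INTER_CUBIC)
for i,a in enumerate(p): print(P[i],a.round(1),q[i].round(1)); cv2.circle(im,tuple(((a-[290,235])*6).astype(int)),3,(255,255,0) if i<5 else (255,0,255),-1)
cv2.imwrite('pics/c4.png',im[:,:,::-1])
```

```text
(0.486, -0.07, 0.0666) [335.9 278. ] [322.4 273. ]
(0.486, -0.07, 0.074) [335.9 276.1] [322.4 278.3]
(0.486, -0.07, 0.081) [335.9 274.2] [322.3 283.6]
(0.486, -0.07, 0.09) [335.9 271.7] [322.3 291.2]
(0.486, -0.07, 0.1) [335.9 269. ] [322.2 300.6]
(0.462, -0.0715, 0.074) [328.2 278.6] [321.9 321.7]
(0.457, 0.0775, 0.076) [308.3 248.4] [ 34.8 311.5]
(0.472, -0.146, 0.078) [342.  293.6] [470.2 317.1]
```

View pics/c4.png

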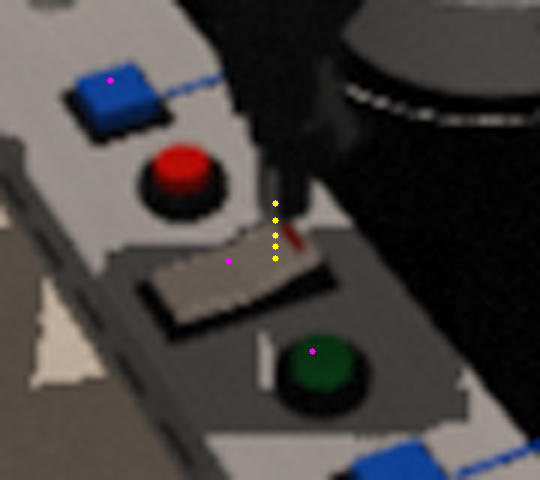

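The crop shows the rocker still unpressed at px (265,265), with the shut fingertips hanging above it at (285,215). So the tips sit higher than I assumed, and zero force agrees. I'll continue down by force.

Emit:
play_rows(
  plan=[
    [0,0,0.002,0],
    [0,0,0.002,0],
    [0,0,0.002,0],
    [0,0,0.001,0],
    [0,0,0.001,0],
  ],
)

```text
t: 5.65
eef_pos: [0.4863, -0.0703, 0.0697]
ee_rot: [0.999, 0.036, -0.0, 0.0]
contact_force: [-0.6, -0.7, 0.6]
opening: 0.0
```

Emit:
play_rows(
  plan=[
    [0,0,0.001,0],
    [0,0,0.001,0],
    [0,0,0.001,0],
    [0,0,0.001,0],
  ],
)

```text
t: 6.15
eef_pos: [0.4863, -0.0703, 0.0657]
ee_rot: [0.999, 0.036, 0.0, -0.0]
contact_force: [0.7, -1.1, -0.3]
opening: 0.0002
```

Run:
```python
from h import *
a=cam('wrist')['image'][200:400,200:450]; c=cam('side');d=cam('scene')
b=c['image'][240:310,290:370]; e=d['image'][200:280,190:290]
o=np.hstack([cv2.resize(x,(390,400),interpolation=2) for x in(b,e)]);cv2.imwrite('pics/c5.png',o[:,:,::-1])
for k in(c,d): print([(x[1],x[2]) for x in blobs(k,'r',(0,140,40),(8,255,255),5) if 200<x[2][0]<345 and 200<x[2][1]<300])
```

```text
[([315, 259, 10, 8], array([319.8, 262.6]))]
[([260, 235, 13, 11], array([265.9, 239.9]))]
```

View pics/c5.png

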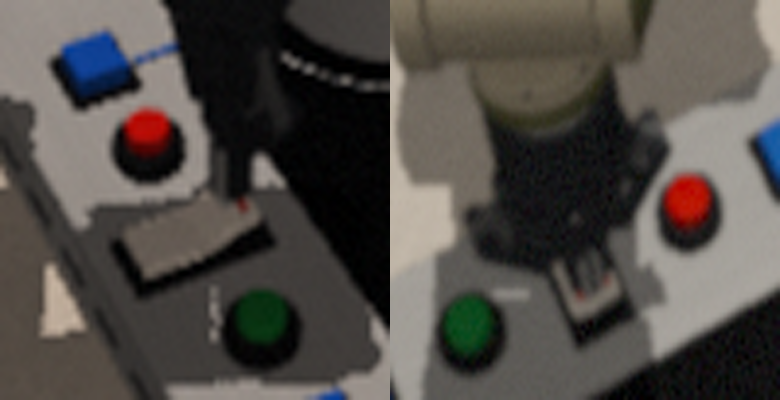

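Emit:
play_rows(
  plan=[
    [0,0,0.001,0],
    [0,0,0.001,0],
    [0,0,0.001,0],
  ],
)

```text
t: 6.68
eef_pos: [0.4866, -0.0703, 0.0629]
ee_rot: [0.999, 0.036, 0.0, 0.0]
contact_force: [0.6, -0.0, 2.4]
opening: 0.0002
```

Emit:
play_rows(
  plan=[
    [0,0,0.001,0],
    [0,0,0.001,0],
    [0,0,0.001,0],
  ],
)

```text
t: 7.05
eef_pos: [0.4866, -0.0704, 0.0598]
ee_rot: [0.999, 0.036, 0.0, 0.0]
contact_force: [2.3, 0.1, 2.9]
opening: -0.0001
```

Emit:
play_rows(
  plan=[
    [0,0,0.001,0],
    [0,0,0.001,0],
  ],
)

```text
t: 7.3
eef_pos: [0.4864, -0.0703, 0.0577]
ee_rot: [0.999, 0.036, 0.0, 0.0]
contact_force: [1.5, 1.2, 3.0]
opening: 0.0001
```

Emit:
play_rows(
  plan=[
    [0,0,0.001,0],
    [0,0,0.001,0],
  ],
)

```text
t: 7.55
eef_pos: [0.4864, -0.0703, 0.0557]
ee_rot: [0.999, 0.036, 0.0, 0.0]
contact_force: [1.7, 0.1, 2.7]
opening: 0.0003
```

Emit:
play_rows(
  plan=[
    [0,0,0.001,0],
  ],
)

```text
t: 7.68
eef_pos: [0.4864, -0.0703, 0.0547]
ee_rot: [0.999, 0.036, 0.0, 0.0]
contact_force: [2.9, 0.5, 3.7]
opening: -0.0003
```

Emit:
play_rows(
  plan=[
    [0,0,0.001,0],
  ],
)

```text
t: 7.8
eef_pos: [0.4865, -0.0703, 0.0543]
ee_rot: [0.999, 0.036, 0.0, 0.0]
contact_force: [-1.5, 0.9, 18.2]
opening: -0.0002
```

Emit:
play_rows(
  plan=[
    [0,0,0.001,0],
  ],
)

```text
t: 7.92
eef_pos: [0.4865, -0.0704, 0.0542]
ee_rot: [0.999, 0.036, 0.001, 0.0]
contact_force: [-5.0, 2.1, 28.3]
opening: 0.0002
```

The rocker hit its stop (28 N), so that gives TCP z 0.054 for the tips at 74 mm. The real tips are about 20 mm behind the TCP. Next I lift, go over the left blue key and check.

Emit:
play_rows(
  plan=[
    [0,0,-0.015,0],
    [0,0,-0.03,0],
    [0,0,-0.03,0],
    [-0.006,-0.05,0,0],
    [-0.006,-0.05,0,0],
    [-0.0068,-0.0495,0,0],
    [0,0,0,0],
  ],
)

```text
t: 8.8
eef_pos: [0.4548, 0.0799, 0.1272]
ee_rot: [0.999, 0.038, -0.001, -0.0]
contact_force: [-0.5, -0.5, 0.4]
opening: -0.0003
```

Run:
```python
from h import *
w=cam('wrist','w6.png'); c=cam('side');s=arm.get_state();print(s['t'],s['eef_pos'],s['contact_force'])
for b in blobs(w,'',(100,100,50),(130,255,255)): print(b,onz(w,b[2],.076).round(4))
b=c['image'][225:325,285:385]; cv2.imwrite('pics/c6.png',np.hstack([w['image'][100:400,:520],cv2.resize(b,(280,300),interpolation=2)])[:,:,::-1])
```

```text
8.9 [0.45621192 0.07748506 0.12734752] [ 0.53530441  0.70771055 -0.6675006 ]
(np.int32(588), [323, 114, 9, 90], array([326.7, 155.6])) [0.5126 0.0823 0.076 ]
(np.int32(2880), [299, 219, 55, 55], array([326.2, 245.8])) [0.4576 0.0782 0.076 ]
```

View pics/c6.png

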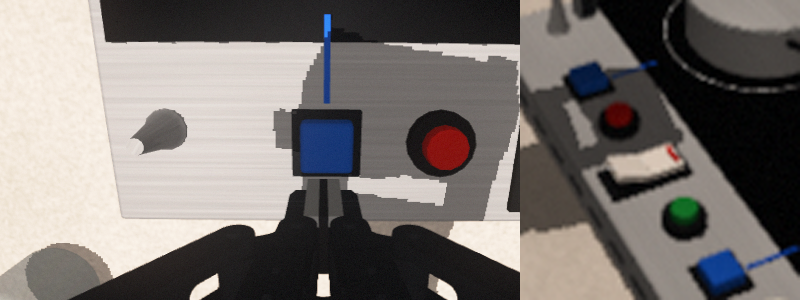

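The wrist picture shows the blue key at (326,146) right under the tips. The nozzle (160,130) is well clear, and in the side crop the rocker has its near half raised, so it is on.

Emit:
play_rows(
  plan=[
    [0.001,-0.001,0.025,0],
    [0,0,0.025,0],
    [0,0,0.014,0],
    [0,0,0.004,0],
    [0,0,0.002,0],
    [0,0,0.002,0],
    [0,0,0.002,0],
  ],
)

```text
t: 9.78
eef_pos: [0.458, 0.0783, 0.0542]
ee_rot: [0.999, 0.036, 0.001, 0.0]
contact_force: [-0.3, -2.2, 3.3]
opening: -0.0001
```

Emit:
play_rows(
  plan=[
    [0,0,0.002,0],
    [0,0,0.002,0],
  ],
)

```text
t: 10.02
eef_pos: [0.458, 0.0784, 0.0499]
ee_rot: [0.999, 0.036, 0.0, 0.0]
contact_force: [0.0, -2.2, 3.5]
opening: 0.0
```

Emit:
play_rows(
  plan=[
    [0,0,0.001,0],
    [0,0,0.001,0],
  ],
)

```text
t: 10.28
eef_pos: [0.4579, 0.0785, 0.0478]
ee_rot: [0.999, 0.036, 0.0, 0.0]
contact_force: [0.9, -2.6, 2.9]
opening: -0.0
```

Emit:
play_rows(
  plan=[
    [0,0,0.001,0],
  ],
)

```text
t: 10.4
eef_pos: [0.458, 0.0786, 0.0472]
ee_rot: [0.999, 0.036, 0.001, 0.0]
contact_force: [-1.4, -1.6, 16.4]
opening: 0.0001
```

The blue key hit its stop at the predicted height. Now lift high, pass over red and the rocker, and stop above green.

Emit:
play_rows(
  plan=[
    [0,0,0,0],
    [0,0,-0.015,0],
    [0,0,-0.03,0],
    [0,0,-0.03,0],
    [-0.0004,0.045,0,0],
    [-0.0004,0.045,0,0],
    [-0.0004,0.045,0,0],
    [-0.0004,0.045,0,0],
    [-0.0004,0.045,0,0],
    [0,0,0,0],
    [0,0,0,0],
  ],
)

```text
t: 11.78
eef_pos: [0.4714, -0.1451, 0.1213]
ee_rot: [0.999, 0.036, -0.001, -0.001]
contact_force: [-0.1, -0.3, -0.6]
opening: 0.0002
```

Run:
```python
from h import *
w=cam('wrist'); c=cam('side');s=arm.get_state();print(s['t'],s['eef_pos'],s['contact_force'])
for b in blobs(w,'',(40,100,40),(85,255,255)): print(b,onz(w,b[2],.077).round(4))
b=c['image'][225:325,285:385]; cv2.imwrite('pics/c7.png',np.hstack([w['image'][100:400,:520],cv2.resize(b,(280,300),interpolation=2)])[:,:,::-1])
```

```text
11.875 [ 0.47165959 -0.14475339  0.12154145] [-0.74984317  0.08381578  0.08338545]
(np.int32(1657), [303, 229, 46, 47], array([325.1, 252.3])) [ 0.4722 -0.1463  0.077 ]
```

View pics/c7.png

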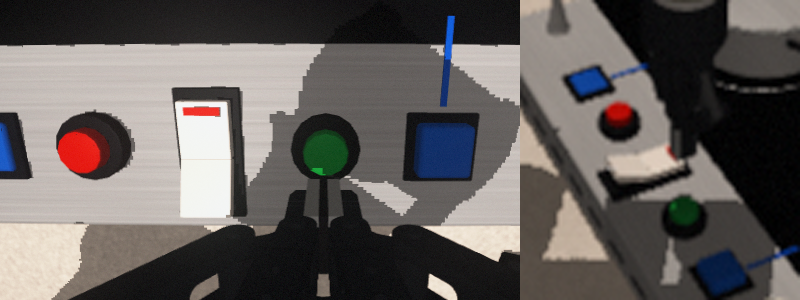

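Green is at (325,152), directly below the tips. The left blue key now sits nearly flush and the rocker is on. Press green.

Emit:
play_rows(
  plan=[
    [0,0.0015,0.025,0],
    [0,0,0.025,0],
    [0,0,0.0115,0],
    [0,0,0.003,0],
    [0,0,0.002,0],
    [0,0,0.002,0],
    [0,0,0.0005,0],
  ],
)

```text
t: 12.75
eef_pos: [0.4723, -0.1471, 0.0559]
ee_rot: [0.999, 0.037, 0.001, 0.001]
contact_force: [-11.1, 8.6, 35.1]
opening: 0.0001
```

Emit:
play_rows(
  plan=[
    [0,0,0.0005,0],
    [0,0,0,0],
  ],
)

```text
t: 13.0
eef_pos: [0.4723, -0.1471, 0.0559]
ee_rot: [0.999, 0.037, 0.001, 0.001]
contact_force: [-11.5, 7.9, 37.5]
opening: -0.0001
```

Run:
```python
from h import *
s=arm.get_state();print(s['eef_pos'],s['contact_force'],s['ft_torque'],s['joint_torque'])
w=cam('wrist'); c=cam('side');d=cam('scene')
o=np.hstack([cv2.resize(w['image'][150:350,180:480],(300,300)),cv2.resize(c['image'][250:320,310:380],(250,300),interpolation=2),cv2.resize(d['image'][220:300,160:240],(250,300),interpolation=2)]);cv2.imwrite('pics/c8.png',o[:,:,::-1])
```

```text
[ 0.47228081 -0.14709121  0.05587319] [-11.45533076   7.94407332  37.53497457] [1.45276983 1.98564    0.00275541] [-2.33296439e+00 -2.55567259e+01 -1.49799719e+01 -3.17507414e-01
 -3.59582953e+00  2.56885272e-03]
```

View pics/c8.png

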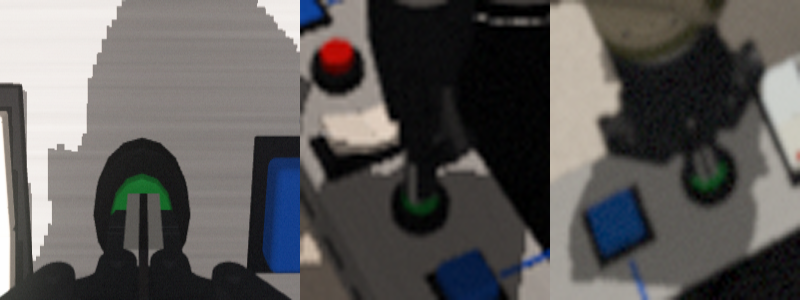

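The tips sit on the robot-side half of the green key, with its far half visible at (140,190), and apparently rest on the collar rim. I'll lift, shift 8 mm forward and press again.

Emit:
play_rows(
  plan=[
    [0,0,-0.012,0],
    [0,0,-0.003,0],
    [0.008,0,0,0],
    [0,0,0.006,0],
    [0,0,0.004,0],
    [0,0,0.002,0],
    [0,0,0.001,0],
  ],
)

```text
t: 14.02
eef_pos: [0.4809, -0.1472, 0.0559]
ee_rot: [0.999, 0.036, 0.001, 0.001]
contact_force: [-3.7, 4.7, 29.3]
opening: -0.0
```

Emit:
play_rows(
  plan=[
    [0,0,-0.002,0],
    [0,0,0,0],
  ],
)

```text
t: 14.28
eef_pos: [0.4806, -0.1471, 0.0565]
ee_rot: [0.999, 0.036, 0.001, 0.0]
contact_force: [3.0, 0.2, 4.8]
opening: -0.0004
```

Emit:
play_rows(
  plan=[
    [0,0,-0.0015,0],
    [0,0,0,0],
  ],
)

```text
t: 14.52
eef_pos: [0.4803, -0.1471, 0.0578]
ee_rot: [0.999, 0.036, 0.0, 0.0]
contact_force: [3.9, 0.1, 3.4]
opening: 0.0
```

Emit:
play_rows(
  plan=[
    [0,0,-0.0015,0],
    [0,0,0,0],
  ],
)

```text
t: 14.78
eef_pos: [0.4799, -0.147, 0.0592]
ee_rot: [0.999, 0.036, -0.0, 0.0]
contact_force: [2.8, -0.4, 3.6]
opening: 0.0002
```

Emit:
play_rows(
  plan=[
    [0,0,-0.0015,0],
    [0,0,0,0],
  ],
)

```text
t: 15.02
eef_pos: [0.4797, -0.1469, 0.0606]
ee_rot: [0.999, 0.036, -0.0, -0.0]
contact_force: [1.2, -0.5, 2.3]
opening: 0.0001
```

Emit:
play_rows(
  plan=[
    [0,0,-0.0015,0],
    [0,0,0,0],
  ],
)

```text
t: 15.28
eef_pos: [0.4797, -0.1468, 0.0621]
ee_rot: [0.999, 0.036, -0.0, -0.0]
contact_force: [0.1, -1.4, 1.5]
opening: -0.0003
```

The spring curve (4.8 N at 0.0565 falling to 1.5 N at 0.062) shows the block at 0.0559 was the green key's own bottom stop, about 6 mm of travel. I'll press once more, cleanly held for a second, then lift off.

Emit:
play_rows(
  plan=[
    [0,0,0.003,0],
    [0,0,0.003,0],
    [0,0,0.0015,0],
    [0,0,0,0],
    [0,0,0,0],
    [0,0,0,0],
    [0,0,0,0],
    [0,0,0,0],
    [0,0,0,0],
    [0,0,0,0],
    [0,0,0,0],
  ],
)

```text
t: 16.65
eef_pos: [0.4799, -0.1469, 0.0561]
ee_rot: [0.999, 0.036, 0.0, 0.0]
contact_force: [-6.1, 1.3, 21.2]
opening: -0.0004
```

Emit:
play_rows(
  plan=[
    [0,0,-0.006,0],
    [0,0,-0.02,0],
    [0,0,-0.04,0],
    [0,0,-0.05,0],
    [-0.04,0.01,-0.03,0],
    [-0.04,0.01,0,0],
    [0,0,0,0],
    [0,0,0,0],
  ],
)

```text
t: 17.65
eef_pos: [0.402, -0.1725, 0.2004]
ee_rot: [0.999, 0.036, -0.0, -0.0]
contact_force: [0.4, -0.1, 0.1]
opening: -0.0003
```

Run:
```python
from h import *
w=cam('wrist','w9.png'); s=arm.get_state();print(s['t'],s['eef_pos'],s['contact_force'])
for nm,lo,hi in(('blue',(100,100,50),(130,255,255)),('green',(40,100,40),(85,255,255)),('red',(0,140,60),(8,255,255))):
    for b in blobs(w,nm,lo,hi): print(nm,b,onz(w,b[2],.077).round(4))
```

```text
17.7 [ 0.40221919 -0.17247802  0.20035952] [-0.62371969  0.82181699 -0.44503035]
blue (np.int32(444), [388, 26, 9, 76], array([392.,  62.])) [ 0.5291 -0.2145  0.077 ]
blue (np.int32(417), [8, 30, 18, 74], array([16.6, 65.4])) [0.5089 0.0687 0.077 ]
blue (np.int32(1985), [368, 114, 47, 45], array([390.8, 135.9])) [ 0.4763 -0.2198  0.077 ]
blue (np.int32(1705), [3, 116, 47, 43], array([ 26.3, 137.4])) [0.4558 0.0677 0.077 ]
green (np.int32(1031), [278, 116, 36, 37], array([295.8, 134.5])) [ 0.4719 -0.1462  0.077 ]
red (np.int32(187), [185, 98, 28, 7], array([199. , 101.1])) [ 0.4914 -0.0712  0.077 ]
red (np.int32(1183), [85, 116, 41, 37], array([105.3, 134.2])) [0.4622 0.0032 0.077 ]
```

View pics/w9.png

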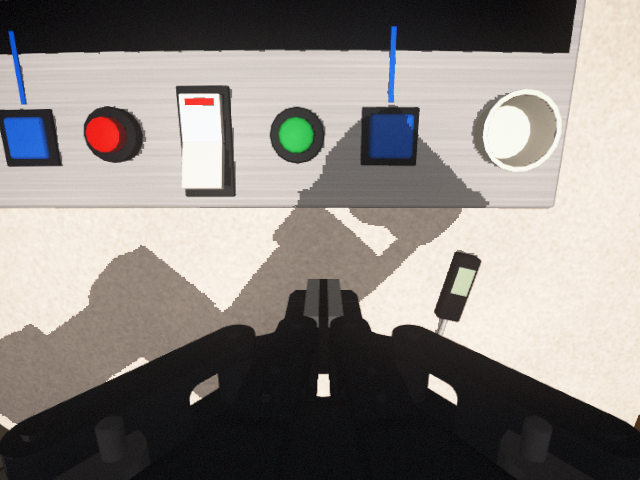

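Last view: the rocker is on (near half raised). The left blue key (26,137) shows about 8 to 9 mm of parallax drop, so it is in. Red has not moved from the first wrist view, right blue is out, and green appears up with the gripper clear. Handing in.

```bash
python3 -c "
from plant import arm
print(arm.sign_off())"
```

```text
the job is handed in; nothing more can be done
None
```

I switched the hob on, pushed in the left blue key for the saucepan's zone, held the green start key down for about a second, and handed the job in at about 18 s. Sign-off gives no verdict, so these results rest on my own checks.

- **Rocker:** it reached its stop at 28 N, and the last view shows it on.
- **Left blue key:** it reached its stop at 16 N. In the last view it sits about 8–9 mm lower, which matches fully in.
- **Green key:** I pressed it three times: a first press of about half a second, a short re-press, and a last clean hold of about a second. The force rose from 1.5 to 4.8 N over about 6 mm of travel, then hit the stop. It looks up again now.
- **Other keys:** red has not moved from the first wrist view, and the right blue key is out.
- **Loose things:** I never touched any of them as far as forces and pictures show. I did not measure their positions again at the end.

**Checks that disagreed:**
- **Fingertip position:** with the jaws shut, the fingertips stood about 16–20 mm behind the tool point instead of 11 mm ahead, so I worked from contact forces.
- **Green stop height:** the green key's stop came about 4 mm higher than the rocker and blue-key stops implied. Its spring curve over 6 mm still indicates full travel.

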